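# Shut and lock the filter's air gate, then free its window ring

## Robot

A 6-joint arm with a two-finger parallel gripper is mounted at the origin on a cart in front of the work surface, level with it; the furniture and walls round the work are solid. World frame = base frame: x ahead of the robot, y to its left, z up, the work surface at z = 0. Lengths are in m, angles in degrees, forces in N, time in s.
With the tool pointing down it reaches from about 0.25 to 0.725 m from the base axis. Payload 9.7 kg.
Tool frame: the origin (TCP) lies at the very end of the fingers, on their centre line; the grasp point (between the pads) lies 19 mm behind it (bot.hold_point_z is the distance from the TCP to the grasp point, in m); z points along the fingers, y is the line along which they close (so a half turn about z gives the same grasp; the last joint's range is limited). The gripper opens to 85 mm and grips with 20 to 120 N. Pads are 22 mm wide; open, the fingers measure 114 mm over their backs; the gripper's body (76 mm by 85 mm) begins 54 mm behind the grasp point. The pads swing forward as they close: fully open they stand 13 mm farther back than shut.
Start: joints at [-76.604, 4.979, 10.078, 95.1, 0, 90], TCP at [0.127, -0.535, 0.231] pointing down, gripper open.
Joint ranges: [-179.16, 179.16], [-48.56, 103.87], [-65.8, 70.77], [-126.05, 130.52], [-82.76, 87.17], [-180, 180]. Speed limits (degrees/s): [127.2, 127.2, 147.25, 180, 180, 180].

## Interface

Orientations are given as [roll, pitch, yaw] about the fixed x, y, z axes, in that order (R = Rz(yaw) Ry(pitch) Rx(roll)).
In Python, from workcell import bot gives the robot as it stands.
- The arm moves only by the tool play_rows, never from a script. Its argument "targets" is a list of rows, each an object with "grip": the closure in counts, from 0 (fully open) to 255 (shut); "linear": the shift along the world's x, y, z in cm, a list of three; "delta_rot": the turn, a rotation vector about the world's x, y, z in rad, a list of three. A call has 1 to 10 rows; each row is the pose to reach, as a shift and turn from the pose commanded when the call began; what a row does not reach only later rows make up. A row lasts 1/10 s, in which the tool goes at most 50 mm and 8.59 degrees, less where a joint would pass 70% of its speed; a pose out of reach is approached as far as the arm can. A call with a gripper value outside its range is refused whole. The fingers move at their own pace and stop on an object; "force" is the grip in N (left out, the last holds). Time passes only in rows, so rows that repeat a pose let the fingers close. It gives the time, the measured TCP pose, the force, the opening and the grip force at its end, in the units of the state.
- bot.get_obs(): the state, without advancing time (a new reading comes with each control period).
- bot.camera(name): name is "scene" or "top"; returns a dict with "color" (420x560x3 uint8, red, green, blue), "range_z" (420x560 float32, m along the optical axis (not along the pixel's ray), 0 where there is no reading), "fov_y" (degrees; the focal length in pixels is half the picture's height over the tangent of half this angle, whatever the lens; pixels are square), "cx", "cy" (the principal point, pixels), "dist_coeffs" ([k1, k2, p1, p2, k3] as OpenCV has them; the pictures are not rectified), "world_to_cam" (4x4, takes a point from world to camera coordinates). Camera axes: x right, y up, looking along -z (the intrinsics and any distortion apply to the point x, -y, -z); pixel columns grow to the right and rows downward; lengths in m; the calibration is good to about 2 mm. A picture is of the moment at which its call begins.
- bot.job_done(): hands the job in; it is judged then, once.
Trained networks look in a picture, given as the dict that the camera call returned (one of the last four; its "shot" number tells which), for a name from the list of things; names that differ only in an ending like _2 or _b are one class to them, and where a whole thing is asked for, a point or a joint stands for the part that bears it (a point fixed in the world has none). Each returns a list of dicts, best first, with "conf" (0 to 1); they miss things now and then, are a little off and sometimes report something else, mostly with a low value. They report only what shows in the picture. A call takes as long as a camera call.
- bot.search_frame(picture, target): "box" ([left, top, right, bottom] in pixels, round what is visible of it).
- bot.trace(picture, target): "pixels" (420x560 bool, what is visible of it) and "box" ([left, top, right, bottom] in pixels, round what is visible of it).
- bot.pinpoint(picture, target): "pixel" ([column, row] in pixels: a listed point, or the origin of a listed thing).
The state is a dict: "time": time; "q": joint angles; "qd": joint speeds; "joint_efforts": joint torques, N m; "ee_pos": TCP position; "tcp_rot": TCP orientation; "wrist_force": force on the tool from outside, world axes, zero at the start; "torque": the same for the moment, N m; "opening": finger opening in m; "grasp_force": force on a finger pad.
Only numpy, scipy, OpenCV 4.12 (cv2) and the standard library are available. Lean on these libraries where they do the work, as an engineer would, in place of code of your own. Each camera call takes 0.05 s, during which the arm holds its last target. There are 200 camera calls.

## Task

The bench filter is to be opened for a filter change. First shut its air gate: squeeze the latch tab in on the gate's grip, slide the grip up the sloping panel and let the tab spring out fully in the next detent, so that the gate is locked there. Then take the two-pin spanner from its rest, turn the recessed ring on the same panel with it anticlockwise to its stop, and set the spanner back upright in its rest with its pins in the holes, leaving the other things on the bench where they are.

Things in the scene. Friction and masses are not known exactly. Their poses are not given: they have to be found in the camera images.
- filter_unit: Grey metal filter housing fixed to the bench: a wedge 140 mm deep, 160 wide, 79 high. Origin: middle of its underside, x from its low front edge to its rear, z up. Its front panel slopes at 25 degrees to the horizontal, rising away from the front edge; it carries the air gate (left half) and the recessed ring (right half), 83 mm apart.
- gate_grip (a point): Middle of the gate's black H-shaped grip, 24 mm out from the panel; x up the slope, y left across the panel, z square out of it. Middle block: y -10 to +10 mm, 32 mm along x, ends 17 mm above this point. End flanges: inner faces at x = -16 and +16 mm, 46 mm wide, 13 mm high above this point; fingers between them can push the grip by a flange without squeezing. Foot plate 16 mm below.
- tab_face (a point): Middle of the face of the aluminium latch tab, 20 mm (x) by 26 mm (z), on the left (+y) side of the grip, 16 mm left of the grip's middle when out; same axes as gate_grip. It is pressed in towards -y by squeezing it against the grip's fixed right side.
- gate (a joint): Travel of the gate up the slope, m. It starts locked in the open detent near 0 (1.5 mm play either way). The next detent, shut, lies 24 to 36 mm above 0; its place differs from unit to unit, is hidden under the panel and must be felt. The slide's end is at 48 mm, past it. Sliding takes 2 to 3 N; a locked gate does not move even at 60 N.
- gate_tab (a joint): How far the tab is pressed in, m: 0 (down to -0.5 mm) fully out, locked if in a detent; 6.5 mm fully in. From 4 mm on the pawl is clear. The spring takes 6 N to start, 9 N fully in. Let go between detents, the tab rests 4 mm in; pushed along then, it springs out by itself at a detent and the gate stops dead. Held in, the gate slides past the detent.
- ring_face (a point): Centre of the front face of the aluminium ring: 59 mm outside, 31 mm inside diameter, 9 mm thick, its face 3 mm below the panel's in a bore of 62 mm. z square out of the panel. Two through holes of 7.5 mm diameter lie at x = -22.5 and +22.5 mm on this point's x axis, which turns with the ring; at joint value 0 it points straight up the slope.
- ring (a joint): Turn of the ring, rad, growing anticlockwise as seen from in front of the panel. Stops at -0.6 and +0.6; it starts between -0.6 and -0.3 and is free at the +0.6 stop. Turning takes about 0.1 N m.
- spanner: Loose steel two-pin spanner, 120 g: a square post 20 by 20 mm on a cross bar 54 (x) by 14 (y) by 8 mm high, with two pins of 4.5 mm diameter, 7 mm long, under the bar at x = -22.5 and +22.5 mm. Origin: middle of the bar's underside; z along the post, whose top is at 52 mm. The same when turned half round. Starts standing in its rest.
- spanner_rest: Black block fixed to the bench, 78 (x) by 40 (y) by 20 mm high, origin in the middle of its underside; two holes of 9 mm, 12 mm deep, in its top at x = -22.5 and +22.5 mm. The spanner stands in it with the bar flat on its top along x, the spanner's origin 20 mm above this one.
- cell_b: Yellow battery cell lying on the bench, 52 mm long; leave alone.
- flux_pen: White and green pen, 122 mm long, lying on the bench; leave alone.
- project_box: Light grey plastic box, 84 by 58 by 31 mm; leave alone.

How it is judged (in metres and radians):
On the way, in this order (a step that is already met when the one before it is completed fails the run):
1. the gate is locked in the shut detent, its tab fully out (value of joint gate above 0.018 m and value of joint gate_tab below 0.0015 m), for 0.2 s.
2. with the gate locked shut, the ring is turned to its anticlockwise stop with the spanner's pins in its holes (spanner origin within 6 mm of the ring face's centre) (all of step 1 and value of joint ring above 0.5 rad and distance between spanner and ring_face below 0.006 m), for 0.1 s.
At the end, for the whole second after the job is handed in: The gate is locked in the shut detent (more than 18 mm up, tab out to within 1.5 mm), the ring is at its anticlockwise stop (above 0.5 rad), and the spanner stands still and upright in its rest (within 8 mm of its place, bar within 3.5 mm of the rest's top, 0.2 rad along it, tilt under 0.1 rad) (all of step 1 and value of joint ring above 0.5 rad and horizontal distance between spanner and spanner_rest below 0.008 m and z of spanner in the frame of spanner_rest between 0.016 and 0.0235 m and angle between spanner's own z axis and vertical below 0.1 rad and angle between the x axis of spanner and the x axis of spanner_rest, either way round below 0.2 rad and linear speed of spanner below 0.02 m/s); the robot touches nothing.
It fails at once if one of the bystanders named is pushed more than 40 mm (distance of any of cell_b, flux_pen, project_box from where it was at the start of the episode above 0.04 m).
It also fails if it takes over 69 s, if anything falls off the work surface, if the arm or the gripper's body presses on something with over 40 N, if the wrist force passes 120 N, or if a joint passes its speed limit or range.

## Working session

There is one attempt and no reset: what is moved stays moved. The work goes in short steps, Python scripts to look and compute and a tool call to move; the robot and the scene stay as the last step left them, time stands still between calls to the robot, and variables do not carry over. Pictures are saved under pics/ and viewed, at most 10 in all, crops included, and the job is handed in when it is done.

Besides the shell and the picture viewer there is one more tool, called after ">>>" as name(argument=value, ...), one argument or row to a line, values as JSON. play_rows: Moves the arm, as the interface text tells. Its arguments: {"type":"object","properties":{"targets":{"type":"array","items":{"type":"object","properties":{"grip":{"type":"number"},"linear":{"type":"array","items":{"type":"number"}},"delta_rot":{"type":"array","items":{"type":"number"}}}}},"force":{"type":"number"}},"required":["targets"]}

```bash
ls; mkdir -p pics
cat > h.py <<'E'
import numpy as np, cv2
from workcell import bot
def K(p):
    f=210/np.tan(np.radians(p["fov_y"])/2)
    return np.array([[f,0,p["cx"]],[0,f,p["cy"]],[0,0,1.]]),np.array(p["dist_coeffs"],float)
def rays(p,px):
    k,d=K(p); n=cv2.undistortPoints(np.array(px,float).reshape(-1,1,2),k,d).reshape(-1,2)
    return np.c_[n[:,0],-n[:,1],-np.ones(len(n))]
def world(p,px,depth=None):
    px=np.array(px,float).reshape(-1,2)
    if depth is None: depth=p["range_z"][px[:,1].round().astype(int),px[:,0].round().astype(int)]
    c=rays(p,px)*np.reshape(depth,(-1,1)); T=np.linalg.inv(p["world_to_cam"])
    return c@T[:3,:3].T+T[:3,3]
def onplane(p,px,pt,n):
    T=np.linalg.inv(p["world_to_cam"]); r=rays(p,px)@T[:3,:3].T; o=T[:3,3]
    return o+r*(((np.array(pt)-o)@n)/(r@n))[:,None]
def cloud(p,mask):
    v,u=np.nonzero(mask&(p["range_z"]>0)); return world(p,np.c_[u,v])
def project(p,X):
    X=np.atleast_2d(X);W=np.array(p["world_to_cam"]);c=X@W[:3,:3].T+W[:3,3]
    k,d=K(p); return cv2.projectPoints(c*[1,-1,-1],np.zeros(3),np.zeros(3),k,d)[0].reshape(-1,2)
def save(p,name,crop=None,s=1):
    im=p["color"][:,:,::-1]
    if crop: l,t,r,b=crop; im=im[t:b,l:r]
    cv2.imwrite("pics/"+name,cv2.resize(im,None,fx=s,fy=s,interpolation=cv2.INTER_CUBIC))
E
python3 - <<'E'
from h import *
np.set_printoptions(precision=4,suppress=True)
P={n:bot.camera(n) for n in("scene","top")}
for n,p in P.items():
    print(n,"cam at",np.linalg.inv(p["world_to_cam"])[:3,3],p["fov_y"])
    for t in ["filter_unit","gate_grip","tab_face","ring_face","spanner","spanner_rest","cell_b","flux_pen","project_box"]:
        r=bot.pinpoint(p,t)[:1]
        for d in r: print(t,round(d["conf"],2),np.array(d["pixel"]),world(p,d["pixel"])[0])
cv2.imwrite("pics/a.png",np.vstack([cv2.resize(P[n]["color"][:,:,::-1],(400,300)) for n in P]))
cv2.imwrite("pics/a.png",np.hstack([cv2.resize(P[n]["color"][:,:,::-1],(400,300)) for n in P]))
save(P["scene"],"s.png"); save(P["top"],"t.png")
print({k:v for k,v in bot.get_obs().items()})
E
```

```text
pics
scene cam at [-0.1543  0.7013  0.9836] 49.277894547352645
filter_unit 0.88 [344.7 167.5] [ 0.4529 -0.2711  0.0412]
gate_grip 0.46 [326.  159.2] [ 0.4981 -0.228   0.0753]
ring_face 0.77 [358.  163.3] [ 0.4341 -0.3167  0.0418]
spanner 0.76 [196.5 240.9] [0.5712 0.244  0.0229]
spanner_rest 0.59 [195.9 241.6] [0.572  0.2458 0.0209]
cell_b 0.62 [278.1 238.2] [ 0.4289  0.0658 -0.0021]
flux_pen 0.52 [331.1 211.2] [ 0.3862 -0.1231 -0.0019]
project_box 0.89 [210.5 310.4] [0.372  0.3654 0.0286]
top cam at [0.2774 0.0263 1.3118] 52.01916708094287
filter_unit 0.62 [393.7 224. ] [ 0.4798 -0.2928  0.0523]
gate_grip 0.73 [376.4 215.9] [ 0.4997 -0.2372  0.0785]
tab_face 0.29 [376.5 216.2] [ 0.4989 -0.2375  0.0784]
ring_face 0.56 [400.  237.4] [ 0.4409 -0.3115  0.0435]
spanner 0.64 [215.6 194.5] [0.5716 0.2358 0.0583]
spanner_rest 0.47 [217.9 194.4] [0.5737 0.2301 0.0508]
cell_b 0.39 [272. 244.] [0.4284 0.0688 0.0015]
flux_pen 0.74 [338.1 258.1] [ 0.3837 -0.1309  0.0092]
project_box 0.86 [172.7 257.1] [0.3872 0.363  0.0344]
{'time': 1.0, 'q': array([-76.607 ,   4.9788,  10.0775,  95.1015,   0.0006,  90.0032]), 'qd': array([-0.0004, -0.0243, -0.0319, -0.1391, -0.1174,  0.0667]), 'joint_efforts': array([ -0.0009, -52.0115,  46.4861,   0.0019,  -0.    ,   0.    ]), 'ee_pos': array([ 0.1274, -0.535 ,  0.2313]), 'tcp_rot': array([-179.9972,   -0.0006,   13.3898]), 'wrist_force': array([ 0.443 , -0.4449, -0.0446]), 'torque': array([-0.0384,  0.0166, -0.0233]), 'grasp_force': 0.0, 'opening': 0.08529480910638897}
```

View pics/s.png

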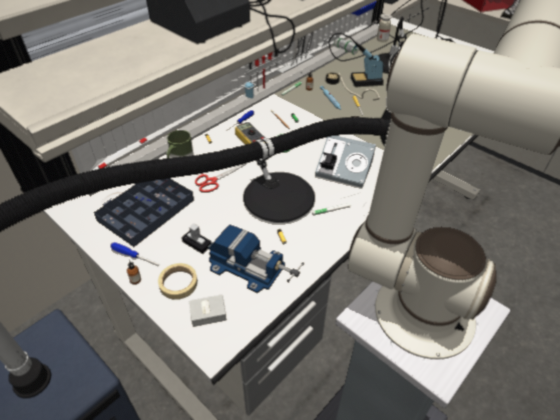

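View pics/t.png

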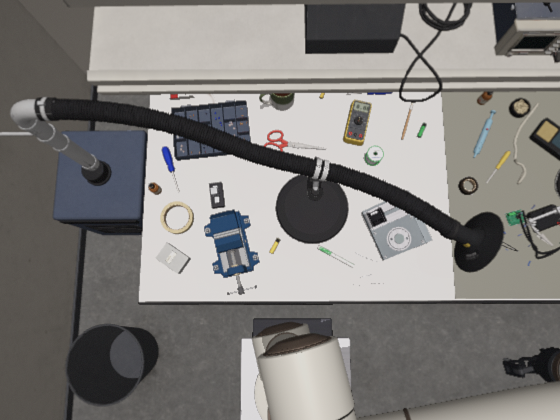

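The scene shows the filter at about (345,162) px and the spanner in its rest at (197,240). The top view shows them at (398,230) and (217,194). An extractor hose crosses above, with its hood near (478,240) in the top view.

```bash
cat > m.py <<'E'
from h import *
from scipy.optimize import least_squares
np.set_printoptions(precision=4,suppress=True)
P={n:bot.camera(n) for n in("scene","top")}
p=P["top"]
# hose heights
for u,v in [(60,110),(120,117),(200,132),(217,138),(260,152),(318,165),(350,175),(400,195),(440,215),(478,240),(312,210),(330,235)]:
    print((u,v),world(p,[u,v])[0])
masks={}
for n,q in P.items():
    for t in["filter_unit","spanner_rest","spanner"]:
        r=bot.trace(q,t)
        if r: masks[n,t]=r[0]["pixels"]; print(n,t,r[0]["conf"],r[0]["box"],r[0]["pixels"].sum())
allc={}
for n,q in P.items():
    # points in filter neighbourhood
    c=cloud(q,np.ones((420,560),bool))
    s=(abs(c[:,0]-.475)<.11)&(abs(c[:,1]+.28)<.12)&(c[:,2]>.008)&(c[:,2]<.12)
    allc[n]=c[s]
    # fixed-slope plane: outward normal (-sin25 cos a,-sin25 sin a,cos25)
    k=c[s]; nn=None; rng=np.random.default_rng(0);best=0
    for _ in range(800):
        a=k[rng.choice(len(k),3,False)]; m=np.cross(a[1]-a[0],a[2]-a[0]); l=np.linalg.norm(m)
        if l<1e-5: continue
        m/=l; m*=np.sign(m[2])
        if not .85<m[2]<.95: continue
        i=abs((k-a[0])@m)<.003
        if i.sum()>best: best=i.sum();nn=i
    if nn is not None:
        f=k[nn];c0=f.mean(0);m=np.linalg.svd(f-c0)[2][2];m*=np.sign(m[2])
        print(n,"plane n",m,"tilt",np.degrees(np.arccos(m[2])),"yaw",np.degrees(np.arctan2(-m[1],-m[0])),"c",c0,len(f),len(k))
    s=(abs(c[:,0]-.572)<.06)&(abs(c[:,1]-.238)<.06)&(c[:,2]>.008)&(c[:,2]<.09); k=c[s]
    top=k[(k[:,2]>.012)&(k[:,2]<.028)]; 
    print(n,"rest",len(k),"top",len(top),top.mean(0),cv2.minAreaRect((top[:,:2]*1000).astype(np.float32)), "post",k[k[:,2]>.05].mean(0) if (k[:,2]>.05).any() else None)
    for (nm,t),mk in masks.items():
        if nm==n: print(t,"rect px",cv2.minAreaRect(np.argwhere(mk)[:,::-1].astype(np.float32)))
s=P["scene"]
a=cv2.resize(s["color"][125:195,305:385,::-1],(400,350),interpolation=cv2.INTER_CUBIC)
b=cv2.resize(p["color"][190:260,358:438,::-1],(400,350),interpolation=cv2.INTER_CUBIC)
c=cv2.resize(s["color"][220:260,175:225,::-1],(300,240),interpolation=cv2.INTER_CUBIC)
d=cv2.resize(p["color"][174:214,192:242,::-1],(300,240),interpolation=cv2.INTER_CUBIC)
im=np.zeros((590,800,3),np.uint8);im[:350,:400]=a;im[:350,400:]=b;im[350:,:300]=c;im[350:,400:700]=d
cv2.imwrite("pics/crop1.png",im)
E
python3 m.py
```

```text
(60, 110) [0.7466 0.6068 0.2785]
(120, 117) [0.7312 0.4548 0.266 ]
(200, 132) [0.7027 0.253  0.2288]
(217, 138) [0.6885 0.2087 0.2206]
(260, 152) [0.6576 0.0951 0.1935]
(318, 165) [ 0.6263 -0.0635  0.1716]
(350, 175) [ 0.6015 -0.1528  0.1561]
(400, 195) [ 0.5396 -0.2832  0.174 ]
(440, 215) [ 0.4875 -0.3943  0.1541]
(478, 240) [ 0.4224 -0.5066  0.1204]
(312, 210) [ 0.5283 -0.0536  0.0283]
(330, 235) [ 0.4529 -0.1074  0.0174]
scene spanner_rest 0.89 [182.0, 232.2, 210.2, 252.1] 271
scene spanner 0.23 [348.6, 154.3, 362.4, 168.6] 179
top filter_unit 0.56 [359.6, 203.1, 431.2, 261.1] 2387
top spanner_rest 0.63 [209.0, 180.0, 222.2, 206.4] 260
top spanner 0.43 [209.5, 187.1, 216.5, 203.3] 101
scene plane n [-0.1872  0.3918  0.9008] tilt 25.735520231982058 yaw -64.46160621463912 c [ 0.4658 -0.2987  0.0529] 1002 2278
scene rest 461 top 278 [0.5731 0.2427 0.02  ] ((580.5010375976562, 239.0066680908203), (82.02218627929688, 43.21814727783203), 8.924423217773438) post [0.5716 0.2366 0.0648]
spanner_rest rect px ((195.6509552001953, 240.52830505371094), (28.070158004760742, 15.249186515808105), 29.05460548400879)
spanner rect px ((356.5, 162.5), (15.0, 17.0), 90.0)
top plane n [-0.1915  0.3727  0.908 ] tilt 24.773738782028342 yaw -62.798568681732725 c [ 0.4608 -0.2966  0.0523] 1320 2461
top rest 407 top 249 [0.5783 0.238  0.0207] ((581.6485595703125, 240.42132568359375), (78.87006378173828, 40.24744415283203), 7.819498538970947) post [0.5509 0.2236 0.065 ]
filter_unit rect px ((396.345703125, 225.2873077392578), (56.27861022949219, 53.82200241088867), 66.29735565185547)
spanner_rest rect px ((216.1262664794922, 194.5733642578125), (26.40612030029297, 14.37147331237793), 83.2901611328125)
spanner rect px ((214.5, 194.0), (16.0, 7.0), 90.0)
```

View pics/crop1.png

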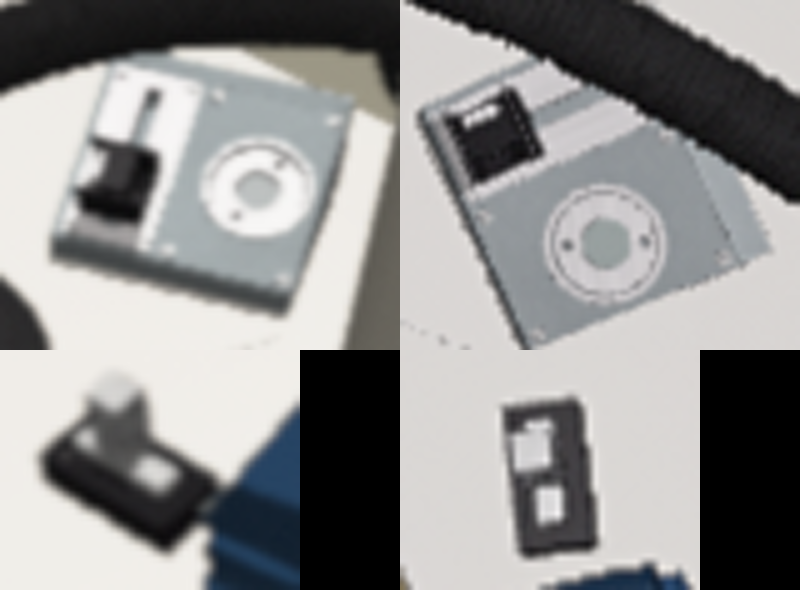

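The crops show the panel sloping up to the right and the gate grip at about (376,214) px in the top view. The ring holes are near (391,238.6) and (406.6,237.7) there. The spanner post stands upright in its rest. Now I'll fit the poses.

```bash
cat > m2.py <<'E'
from h import *
np.set_printoptions(precision=4,suppress=True)
P={n:bot.camera(n) for n in("scene","top")}; s,t=P["scene"],P["top"]
def cs(x,y):return [305+(x+.5)/5-.5,125+(y+.5)/5-.5]
def ct(x,y):return [358+(x-400+.5)/5-.5,190+(y+.5)/5-.5]
def tri(a,b):
    A=[];B=[]
    for p,px in((s,a),(t,b)):
        T=np.linalg.inv(p["world_to_cam"]);d=(rays(p,[px])@T[:3,:3].T)[0];d/=np.linalg.norm(d);M=np.eye(3)-np.outer(d,d);A.append(M);B.append(M@T[:3,3])
    x=np.linalg.solve(sum(A),sum(B)); return x,[np.linalg.norm(M@x-b_) for M,b_ in zip(A,B)]
F1=tri(cs(52,238),ct(422,112));F2=tri(cs(290,297),ct(527,348))
R=tri(cs(258,186),ct(605,243));H1=tri(cs(236,216),ct(567,245));H2=tri(cs(279,163),ct(645,241))
for n,v in dict(F1=F1,F2=F2,R=R,H1=H1,H2=H2).items(): print(n,v[0],np.array(v[1]))
d=F1[0]-F2[0];print("edge len",np.linalg.norm(d),"yaw x",np.degrees(np.arctan2(d[1],d[0]))-90)
for yaw in (-64.5,-66):
  yw=np.radians(yaw)
  X=np.array([np.cos(yw)*np.cos(.4363),np.sin(yw)*np.cos(.4363),np.sin(.4363)]);Y=np.array([-np.sin(yw),np.cos(yw),0]);Z=np.cross(X,Y)
  G=np.c_[X,Y,Z]; rc=R[0]
  for n,p in P.items():
    c=cloud(p,np.ones((420,560),bool)); q=(c-rc)@G
    k=(abs(q[:,0])<.045)&(abs(q[:,1])<.04)&(np.hypot(q[:,0],q[:,1])>.034)&(abs(q[:,2])<.02)
    print(yaw,n,"panel height vs R",np.median(q[k,2]),"fit",np.linalg.lstsq(np.c_[q[k,:2],np.ones(k.sum())],q[k,2],rcond=None)[0])
    k=(q[:,2]>.03)&(q[:,2]<.06)&(abs(q[:,1]-.083)<.03)&(q[:,0]<.03)&(q[:,0]>-.09); g=q[k]
    print(" grip pts",len(g),"min",np.percentile(g,3,0),"max",np.percentile(g,97,0),"mean",g.mean(0))
    k=(q[:,2]>.07)&(q[:,2]<.25)&(abs(q[:,1]-.04)<.1)&(abs(q[:,0])<.2);g=q[k];print(" hose xmin",g[:,0].min() if k.any() else None, "z pct",np.percentile(g[:,2],[0,5,50,95]) if k.any() else None)
  for n,p,pts in (("s",s,[cs(236,216),cs(279,163),cs(258,186)]),("t",t,[ct(567,245),ct(645,241),ct(605,243)])):
    w=(onplane(p,pts,rc,Z)-rc)@G; e=w[1]-w[0];print(n,"holes",w[:,:2].ravel(),"ang",np.arctan2(e[1],e[0]),np.linalg.norm(e))
# rest
c=cloud(t,np.ones((420,560),bool))
def cr(p,x,y):
    return ([175+(x+.5)/6-.5,220+(y-350+.5)/6-.5] if p is s else [192+(x-400+.5)/6-.5,174+(y-350+.5)/6-.5])
w=onplane(t,[cr(t,*a) for a in[(502,407),(579,399),(597,547),(522,557)]],[0,0,.02],np.array([0,0,1.]));print("rest t",w,w.mean(0))
e=(w[0]+w[1]-w[2]-w[3])/2;print(np.degrees(np.arctan2(e[1],e[0])),np.linalg.norm(e))
w=onplane(s,[cr(s,*a) for a in[(42,456),(217,487),(165,548)]],[0,0,.02],np.array([0,0,1.]));print("rest s",w,(w[0]+w[1])/2)
print("post top t",onplane(t,[cr(t,533,450)],[0,0,.072],np.array([0,0,1.])),"s",onplane(s,[cr(s,112,392)],[0,0,.072],np.array([0,0,1.])))
for n,p in P.items():
    c=cloud(p,np.ones((420,560),bool));k=(abs(c[:,0]-.575)<.03)&(abs(c[:,1]-.24)<.03)&(c[:,2]>.067)&(c[:,2]<.08);print(n,"post top",k.sum(),c[k].mean(0), c[k].min(0),c[k].max(0))
    k=(abs(c[:,0]-.575)<.05)&(abs(c[:,1]-.24)<.05)&(abs(c[:,2]-.028)<.003);print(n,"bar top",k.sum(),c[k].mean(0))
    k=(abs(c[:,0]-.58)<.07)&(abs(c[:,1]-.24)<.07)&(c[:,2]>.03);print(n,"others max z",c[k].max(0),c[k].min(0))
E
python3 m2.py
```

```text
F1 [ 0.5218 -0.2067  0.0212] [0.0008 0.0008]
F2 [ 0.3771 -0.2638  0.0223] [0.0017 0.0017]
R [ 0.4362 -0.3052  0.0539] [0.0012 0.0012]
H1 [ 0.4371 -0.2861  0.04  ] [0.001 0.001]
H2 [ 0.4365 -0.327   0.0597] [0.0012 0.0012]
edge len 0.1555357187407874 yaw x -68.44101889270704
-64.5 scene panel height vs R -0.002458875299507559 fit [-0.0005 -0.0269 -0.0027]
 grip pts 91 min [-0.0447  0.0651  0.0303] max [-0.0041  0.1004  0.0395] mean [-0.0245  0.0835  0.0342]
 hose xmin 0.0004023266415286099 z pct [0.07   0.072  0.0888 0.1054]
-64.5 top panel height vs R -0.002185856971118934 fit [ 0.0046 -0.0124 -0.0022]
 grip pts 124 min [-0.0432  0.0686  0.0305] max [-0.0037  0.1041  0.0396] mean [-0.0233  0.0874  0.0348]
 hose xmin 0.0037474905075163233 z pct [0.07   0.0723 0.0894 0.1048]
s holes [-0.0236  0.0076  0.019  -0.0105  0.0001 -0.0012] ang -0.40244156193829983 0.04625953956191587
t holes [-0.0203  0.0099  0.0207 -0.0079 -0.0001  0.0012] ang -0.41085245015754446 0.04473976368155473
-66 scene panel height vs R -0.0024755483568813016 fit [-0.0011 -0.0177 -0.0026]
 grip pts 105 min [-0.0464  0
[... 610 characters left out ...]
[0.6171 0.2649 0.02  ]
 [0.6211 0.2251 0.02  ]
 [0.5429 0.2142 0.02  ]
 [0.538  0.2525 0.02  ]] [0.5798 0.2391 0.02  ]
8.419630508711322 0.07953473325672675
rest s [[0.614  0.2625 0.02  ]
 [0.5406 0.2192 0.02  ]
 [0.5302 0.2591 0.02  ]] [0.5773 0.2409 0.02  ]
post top t [[0.5814 0.2393 0.072 ]] s [[0.58   0.2406 0.072 ]]
scene post top 48 [0.5781 0.2385 0.0708] [0.5689 0.226  0.0671] [0.5892 0.2477 0.0749]
scene bar top 39 [0.5718 0.2385 0.0277]
scene others max z [0.603  0.2505 0.0806] [0.51   0.1729 0.0302]
top post top 45 [0.5813 0.24   0.0714] [0.5705 0.2298 0.0675] [0.5922 0.2514 0.0757]
top bar top 40 [0.575  0.2402 0.0269]
top others max z [0.6049 0.2516 0.0804] [0.5105 0.1702 0.0307]
```

```bash
cat > m3.py <<'E'
from h import *
np.set_printoptions(precision=4,suppress=True)
P={n:bot.camera(n) for n in("scene","top")}; s,t=P["scene"],P["top"]
def cs(x,y):return [305+(x+.5)/5-.5,125+(y+.5)/5-.5]
def ct(x,y):return [358+(x-400+.5)/5-.5,190+(y+.5)/5-.5]
ez=np.array([0,0,1.])
for n,p,a in(("s",s,[cs(52,238),cs(290,297)]),("t",t,[ct(421,112),ct(527,348)])):
    w=onplane(p,a,[0,0,.0137],ez);d=w[0]-w[1];print(n,"front edge",w.ravel(),"mid",w.mean(0),"len",np.linalg.norm(d),"yaw",np.degrees(np.arctan2(d[1],d[0]))-90)
# joint plane fit of panel by depth, tilt fixed
from scipy.optimize import least_squares
for n,p in P.items():
    c=cloud(p,np.ones((420,560),bool)); c=c[(abs(c[:,0]-.44)<.045)&(abs(c[:,1]+.305)<.05)&(c[:,2]<.12)&(c[:,2]>.015)]
    f=lambda v:(c@np.array([-np.sin(.4363)*np.cos(v[0]),-np.sin(.4363)*np.sin(v[0]),np.cos(.4363)])-v[1])
    r=least_squares(f,[-1.17,.1],loss="cauchy",f_scale=.001);print(n,"plane yaw",np.degrees(r.x[0]),r.x[1])
for yaw in(-66.,-68.):
  yw=np.radians(yaw);h=np.array([np.cos(yw),np.sin(yw),0]);X=h*np.cos(.4363)+ez*np.sin(.4363);Y=np.cross(ez,h);Z=np.cross(X,Y);G=np.c_[X,Y,Z]
  for n,p in P.items():
    c=cloud(p,np.ones((420,560),bool));c=c[(abs(c[:,0]-.44)<.04)&(abs(c[:,1]+.305)<.04)&(c[:,2]<.12)&(c[:,2]>.015)]
    z0=np.median((c)@Z);k=abs(c@Z-z0)<.004
    print(yaw,n,"plane off",np.median((c@Z)[k]))
  off=.0; 
  pl=np.array([0.4362,-.3052,.0539]);pl=pl-Z*.0023
  for n,p,pts in(("s",s,[cs(258,186),cs(236,216),cs(279,163)]),("t",t,[ct(605,243),ct(567,245),ct(645,241)])):
    w=onplane(p,pts,pl-.003*Z,Z);hc=w[1:].mean(0);e=(w[2]-w[1])@G;print(" ring",n,w[0],"holes mid",hc,"ang",np.arctan2(e[1],e[0]),"panel off",pl@Z)
  for n,p in P.items():
    c=cloud(p,np.ones((420,560),bool));q=(c-pl)@G
    k=(q[:,2]>.032)&(q[:,2]<.05)&(abs(q[:,1]-.083)<.03)&(q[:,0]<.03)&(q[:,0]>-.09);g=q[k];hh=np.histogram(g[:,2],bins=np.arange(.03,.05,.002))[0]
    b=g[g[:,2]>.0385];print(" grip",n,hh,"top block",len(b),b.mean(0) if len(b) else 0, "all",g.mean(0))
E
python3 m3.py
```

```text
s front edge [ 0.5263 -0.2142  0.0137  0.3805 -0.2735  0.0137] mid [ 0.4534 -0.2438  0.0137] len 0.15745305226493314 yaw -67.88009405120701
t front edge [ 0.5239 -0.207   0.0137  0.3792 -0.2649  0.0137] mid [ 0.4515 -0.2359  0.0137] len 0.15579454172539642 yaw -68.18706954676072
scene plane yaw -66.70979670004472 -0.1463323863555415
top plane yaw -65.77457511713314 -0.14750251249637591
-66.0 scene plane off -0.14826289200457568
-66.0 top plane off -0.14733411119659065
 ring s [ 0.4375 -0.3098  0.0502] holes mid [ 0.4363 -0.3079  0.0492] ang -0.37983819641488603 panel off -0.14624814038698547
 ring t [ 0.4379 -0.3059  0.0487] holes mid [ 0.4379 -0.3063  0.0488] ang -0.3868893739404801 panel off -0.14624814038698547
 grip scene [ 0 17 22 29 22  6  7  0  0  0] top block 30 [-0.0267  0.0824  0.0403] all [-0.0274  0.0826  0.037 ]
 grip top [ 0 14 34 33 24 21 16  0  0  0] top block 57 [-0.026   0.0856  0.0408] all [-0.0254  0.0863  0.0377]
-68.0 scene plane off -0.1440599133723299
-68.0 top plane off -0.14321253675449963
 ring s [ 0.4375 -0.3098  0.0503] holes mid [ 0.4363 -0.3079  0.0492] ang -0.34967155834234426 panel off -0.14208450266529624
 ring t [ 0.4379 -0.3059  0.0487] holes mid [ 0.4379 -0.3063  0.0488] ang -0.3550234298609835 panel off -0.14208450266529624
 grip scene [ 0 12 17 26 26 17  8  3  0  0] top block 49 [-0.0304  0.0807  0.0406] all [-0.0301  0.0817  0.0379]
 grip top [ 0  9 23 38 27 25 20  8  0  0] top block 72 [-0.028   0.0845  0.0414] all [-0.028   0.085   0.0387]
```

```bash
cat > fr.py <<'E'
import numpy as np
from scipy.spatial.transform import Rotation as Ro
from workcell import bot
np.set_printoptions(precision=4,suppress=True)
yw=np.radians(-67.3);sl=np.radians(25)
h=np.array([np.cos(yw),np.sin(yw),0]);X=h*np.cos(sl)+np.array([0,0,np.sin(sl)]);Y=np.array([-h[1],h[0],0]);Z=np.cross(X,Y)
def ori(theta,phi=0.):  # theta: lean downslope deg; phi: turn about Z deg (tool x = up slope when 0)
    B=Ro.from_matrix(np.c_[X,-Y,-Z])
    return Ro.from_rotvec(Z*np.radians(phi))*Ro.from_rotvec(-Y*np.radians(theta))*B
def delta(R,cur=None):
    c=Ro.from_euler("xyz",bot.get_obs()["tcp_rot"],degrees=True) if cur is None else cur
    return (R*c.inv()).as_rotvec()
E
python3 - <<'E'
from fr import *
o=bot.get_obs();R=ori(15);b=-R.as_matrix()[:,2]
print("b",b,"rotvec",delta(R),"X",X,"Y",Y,"Z",Z)
G=np.array([.4997,-.2417,.062]);T=G-.012*b
for d in(0,.07): print((T+d*b),(T+d*b-o["ee_pos"])*100)
print((np.array([.44,-.16,.2])-o["ee_pos"])*100, o["time"])
E
```

```text
b [-0.2481  0.593   0.766 ] rotvec [-0.3431 -0.6749 -1.3468] X [ 0.3497 -0.8361  0.4226] Y [0.9225 0.3859 0.    ] Z [-0.1631  0.3899  0.9063]
[ 0.5027 -0.2488  0.0528] [ 37.5246  28.6226 -17.8483]
[ 0.4853 -0.2073  0.1064] [ 35.7882  32.7736 -12.486 ]
[31.2569 37.5042 -3.1291] 1.6
```

>>> play_rows(
  targets=[
    {"linear": [31.3,37.5,-3.1],"delta_rot": [-0.3431,-0.6749,-1.3468],"grip": 100},
    {"linear": [31.3,37.5,-3.1],"delta_rot": [-0.3431,-0.6749,-1.3468],"grip": 100},
    {"linear": [31.3,37.5,-3.1],"delta_rot": [-0.3431,-0.6749,-1.3468],"grip": 100},
    {"linear": [31.3,37.5,-3.1],"delta_rot": [-0.3431,-0.6749,-1.3468],"grip": 100},
    {"linear": [31.3,37.5,-3.1],"delta_rot": [-0.3431,-0.6749,-1.3468],"grip": 100},
    {"linear": [31.3,37.5,-3.1],"delta_rot": [-0.3431,-0.6749,-1.3468],"grip": 100},
    {"linear": [31.3,37.5,-3.1],"delta_rot": [-0.3431,-0.6749,-1.3468],"grip": 100},
    {"linear": [31.3,37.5,-3.1],"delta_rot": [-0.3431,-0.6749,-1.3468],"grip": 100},
    {"linear": [31.3,37.5,-3.1],"delta_rot": [-0.3431,-0.6749,-1.3468],"grip": 100},
    {"linear": [31.3,37.5,-3.1],"delta_rot": [-0.3431,-0.6749,-1.3468],"grip": 100},
  ],
)

```text
time: 2.6
ee_pos: [0.299, -0.3208, 0.2042]
tcp_rot: [176.6, -35.1, -44.7]
wrist_force: [0.4, -0.3, 7.0]
opening: 0.0518
grasp_force: 0.0
```

Run:
```python
from fr import *
o=bot.get_obs();R=ori(15);b=-R.as_matrix()[:,2]
print(o["ee_pos"],o["q"],"rotvec",delta(R))
for t in ([.44,-.16,.2],[.4853,-.2073,.1064]): print((np.array(t)-o["ee_pos"])*100)
```

```text
[ 0.299  -0.3208  0.2042] [-44.802  -48.5697 -39.5372  63.9484  -3.4043 179.9352] rotvec [-0.0447 -0.088  -0.357 ]
[14.1011 16.0781 -0.4196]
[18.6311 11.3481 -9.7796]
```

```bash
cat >> fr.py <<'E'
def ori2(theta,phi=0.): return ori(theta,phi)*Ro.from_euler("z",180,degrees=True)
E
python3 - <<'E'
from fr import *
o=bot.get_obs();R=ori2(15);mid=Ro.from_euler("xyz",[180,0,35],degrees=True)
a=delta(mid);print("to mid",a,np.degrees(np.linalg.norm(a)),"mid to R",delta(R,mid),np.degrees(np.linalg.norm(delta(R,mid))))
print((np.array([.43,-.16,.22])-o["ee_pos"])*100)
E
```

```text
to mid [0.1194 0.6566 1.3626] 86.93537378434871 mid to R [-0.7229  0.2093  1.2971] 85.9209466881666
[13.1011 16.0781  1.5804]
```

>>> play_rows(
  targets=[
    {"linear": [13.1,16.1,1.6],"delta_rot": [0.1194,0.6566,1.3626],"grip": 100},
    {"linear": [13.1,16.1,1.6],"delta_rot": [0.1194,0.6566,1.3626],"grip": 100},
    {"linear": [13.1,16.1,1.6],"delta_rot": [0.1194,0.6566,1.3626],"grip": 100},
    {"linear": [13.1,16.1,1.6],"delta_rot": [0.1194,0.6566,1.3626],"grip": 100},
    {"linear": [13.1,16.1,1.6],"delta_rot": [0.1194,0.6566,1.3626],"grip": 100},
    {"linear": [13.1,16.1,1.6],"delta_rot": [0.1194,0.6566,1.3626],"grip": 100},
    {"linear": [13.1,16.1,1.6],"delta_rot": [0.1194,0.6566,1.3626],"grip": 100},
    {"linear": [13.1,16.1,1.6],"delta_rot": [0.1194,0.6566,1.3626],"grip": 100},
    {"linear": [13.1,16.1,1.6],"delta_rot": [0.1194,0.6566,1.3626],"grip": 100},
    {"linear": [13.1,16.1,1.6],"delta_rot": [0.1194,0.6566,1.3626],"grip": 100},
  ],
)

```text
time: 3.6
ee_pos: [0.4293, -0.1608, 0.2207]
tcp_rot: [179.7, -0.1, 34.3]
wrist_force: [-0.5, -0.2, 0.3]
opening: 0.0519
grasp_force: 0.0
```

Run:
```python
from fr import *
o=bot.get_obs();R=ori2(15);b=-R.as_matrix()[:,2];print(o["q"],o["ee_pos"],b)
a=delta(R);print(a,np.degrees(np.linalg.norm(a)))
for t in ([.43,-.16,.22],[.4853,-.2073,.1064]):print((np.array(t)-o["ee_pos"])*100)
```

```text
[-20.4652  -8.0284  -3.8292  93.8826  -0.1046 125.2086] [ 0.4293 -0.1608  0.2207] [-0.2481  0.593   0.766 ]
[-0.7226  0.2199  1.306 ] 86.44196139433998
[ 0.0655  0.0784 -0.0682]
[  5.5955  -4.6516 -11.4282]
```

>>> play_rows(
  targets=[
    {"linear": [2,2,2],"delta_rot": [-0.7226,0.2199,1.306],"grip": 100},
    {"linear": [2,2,2],"delta_rot": [-0.7226,0.2199,1.306],"grip": 100},
    {"linear": [2,2,2],"delta_rot": [-0.7226,0.2199,1.306],"grip": 100},
    {"linear": [2,2,2],"delta_rot": [-0.7226,0.2199,1.306],"grip": 100},
    {"linear": [2,2,2],"delta_rot": [-0.7226,0.2199,1.306],"grip": 100},
    {"linear": [2,2,2],"delta_rot": [-0.7226,0.2199,1.306],"grip": 100},
    {"linear": [2,2,2],"delta_rot": [-0.7226,0.2199,1.306],"grip": 100},
    {"linear": [2,2,2],"delta_rot": [-0.7226,0.2199,1.306],"grip": 100},
    {"linear": [2,2,2],"delta_rot": [-0.7226,0.2199,1.306],"grip": 100},
    {"linear": [2,2,2],"delta_rot": [-0.7226,0.2199,1.306],"grip": 100},
  ],
)

```text
time: 4.6
ee_pos: [0.4495, -0.1403, 0.2405]
tcp_rot: [179.6, 39.9, 112.2]
wrist_force: [-0.0, -1.1, 0.6]
opening: 0.0519
grasp_force: 0.0
```

Run:
```python
from fr import *
o=bot.get_obs();R=ori2(15);b=-R.as_matrix()[:,2];print(o["q"],o["ee_pos"])
a=delta(R);print(a,np.degrees(np.linalg.norm(a)))
for t in ([.4853,-.2073,.1064],[ 0.5027,-0.2488,0.0528]):print((np.array(t)-o["ee_pos"])*100)
```

```text
[  4.2573 -24.4985 -22.2582  77.3848 -37.4495  66.8924] [ 0.4495 -0.1403  0.2405]
[-0.0039  0.004   0.005 ] 0.4290160844519273
[  3.5849  -6.698  -13.4059]
[  5.3249 -10.848  -18.7659]
```

>>> play_rows(
  targets=[
    {"linear": [1.2,-2.2,-4.5],"delta_rot": [0,0,0],"grip": 100},
    {"linear": [2.4,-4.4,-9],"delta_rot": [0,0,0],"grip": 100},
    {"linear": [3.3,-6.1,-12],"delta_rot": [0,0,0],"grip": 100},
    {"linear": [3.6,-6.7,-13.4],"delta_rot": [0,0,0],"grip": 100},
    {"linear": [3.6,-6.7,-13.4],"delta_rot": [0,0,0],"grip": 100},
  ],
)

```text
time: 5.1
ee_pos: [0.4838, -0.2081, 0.1036]
tcp_rot: [179.7, 39.6, 111.9]
wrist_force: [-0.6, 0.2, 0.2]
opening: 0.0518
grasp_force: 0.0
```

Run:
```python
from fr import *; from h import *
s=bot.camera("scene");t=bot.camera("top");o=bot.get_obs();print(o["ee_pos"],o["tcp_rot"],o["wrist_force"])
im=np.hstack([cv2.resize(p["color"][a:a+100,b:b+100,::-1],(400,400),interpolation=cv2.INTER_CUBIC) for p,a,b in((s,110,295),(t,170,340))]);cv2.imwrite("pics/pre.png",im)
print("tcp px",project(s,o["ee_pos"]),project(t,o["ee_pos"]))
```

```text
[ 0.4853 -0.2075  0.1071] [179.429   39.7489 111.719 ] [0.1403 0.7066 0.5115]
tcp px [[325.9227 155.9492]] [[368.2124 219.1752]]
```

View pics/pre.png

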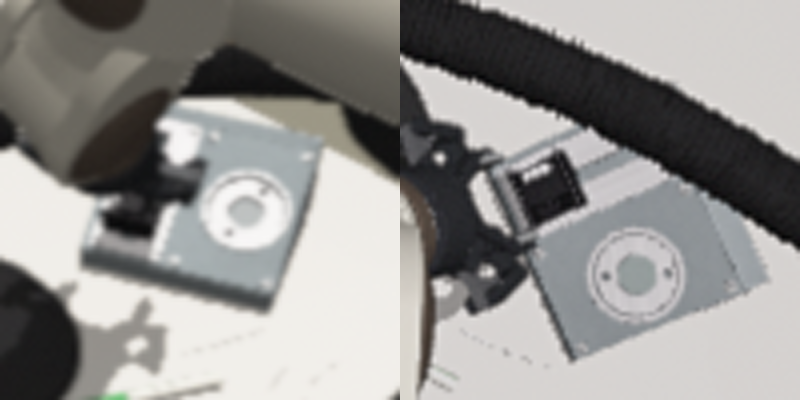

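The view shows the open gripper just downslope of the grip, which sits around (375,216) px in the top view, and it is clear of the hose. Next I descend.

>>> play_rows(
  targets=[
    {"linear": [0.5,-1.2,-1.5],"delta_rot": [0,0,0],"grip": 100},
    {"linear": [0.9,-2.1,-2.7],"delta_rot": [0,0,0],"grip": 100},
    {"linear": [1.2,-2.9,-3.7],"delta_rot": [0,0,0],"grip": 100},
    {"linear": [1.4,-3.3,-4.3],"delta_rot": [0,0,0],"grip": 100},
    {"linear": [1.5,-3.6,-4.6],"delta_rot": [0,0,0],"grip": 100},
    {"linear": [1.6,-3.8,-4.9],"delta_rot": [0,0,0],"grip": 100},
    {"linear": [1.7,-4.0,-5.2],"delta_rot": [0,0,0],"grip": 100},
    {"linear": [1.7,-4.0,-5.2],"delta_rot": [0,0,0],"grip": 100},
  ],
)

```text
time: 6.0
ee_pos: [0.5024, -0.2476, 0.0544]
tcp_rot: [179.5, 39.7, 111.8]
wrist_force: [0.7, -0.2, -0.3]
opening: 0.0518
grasp_force: 0.0
```

Run:
```python
from fr import *; from h import *
t=bot.camera("top");s=bot.camera("scene");o=bot.get_obs();print(o["ee_pos"],o["tcp_rot"],o["wrist_force"],o["torque"])
im=np.hstack([cv2.resize(p["color"][a:a+80,b:b+80,::-1],(400,400),interpolation=cv2.INTER_CUBIC) for p,a,b in((s,120,295),(t,180,340))]);cv2.imwrite("pics/down.png",im)
```

```text
[ 0.5024 -0.2475  0.0546] [179.4344  39.744  111.7472] [-0.8819 -0.101   0.1451] [0.5331 0.2259 0.0255]
```

View pics/down.png

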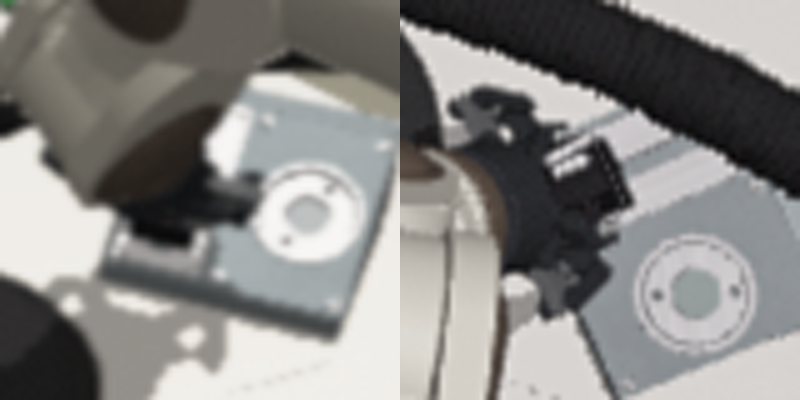

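The fingers straddle the grip, with tips near (373,208) and (383,226) px in the top view. Now I squeeze.

>>> play_rows(
  targets=[
    {"linear": [0,0,0],"grip": 180},
    {"linear": [0,0,0],"grip": 180},
    {"linear": [0,0,0],"grip": 220},
    {"linear": [0,0,0],"grip": 255},
    {"linear": [0,0,0],"grip": 255},
    {"linear": [0,0,0],"grip": 255},
  ],
  force=25,
)

```text
validation failed for argument at $.ta...
```

>>> play_rows(
  targets=[
    {"linear": [0,0,0],"delta_rot": [0,0,0],"grip": 180},
    {"linear": [0,0,0],"delta_rot": [0,0,0],"grip": 180},
    {"linear": [0,0,0],"delta_rot": [0,0,0],"grip": 220},
    {"linear": [0,0,0],"delta_rot": [0,0,0],"grip": 255},
    {"linear": [0,0,0],"delta_rot": [0,0,0],"grip": 255},
    {"linear": [0,0,0],"delta_rot": [0,0,0],"grip": 255},
  ],
  force=25,
)

```text
time: 6.7
ee_pos: [0.5024, -0.2477, 0.0555]
tcp_rot: [179.4, 39.8, 111.7]
wrist_force: [-5.6, 3.9, 7.2]
opening: 0.02
grasp_force: 25.3
```

>>> play_rows(
  targets=[
    {"linear": [0.1,-0.25,0.13],"delta_rot": [0,0,0],"grip": 255},
    {"linear": [0.21,-0.5,0.25],"delta_rot": [0,0,0],"grip": 255},
    {"linear": [0.31,-0.75,0.38],"delta_rot": [0,0,0],"grip": 255},
    {"linear": [0.38,-0.92,0.46],"delta_rot": [0,0,0],"grip": 255},
    {"linear": [0.38,-0.92,0.46],"delta_rot": [0,0,0],"grip": 255},
  ],
)

```text
time: 7.2
ee_pos: [0.5062, -0.2572, 0.0602]
tcp_rot: [179.4, 39.8, 111.7]
wrist_force: [-5.2, 2.9, 8.4]
opening: 0.0197
grasp_force: 25.2
```

>>> play_rows(
  targets=[
    {"linear": [0,0,0],"delta_rot": [0,0,0],"grip": 100},
    {"linear": [0,0,0],"delta_rot": [0,0,0],"grip": 100},
    {"linear": [0,0,0],"delta_rot": [0,0,0],"grip": 100},
    {"linear": [-0.5,1.2,1.5],"delta_rot": [0,0,0],"grip": 100},
    {"linear": [-1.0,2.4,3.1],"delta_rot": [0,0,0],"grip": 100},
    {"linear": [-1.5,3.6,4.6],"delta_rot": [0,0,0],"grip": 100},
    {"linear": [-2.5,5.5,3.5],"delta_rot": [-0.04,-0.017,0],"grip": 255},
    {"linear": [-3.1,7.5,1.7],"delta_rot": [-0.0805,-0.0337,0],"grip": 255},
    {"linear": [-3.1,7.5,1.7],"delta_rot": [-0.0805,-0.0337,0],"grip": 255},
    {"linear": [-3.1,7.5,1.7],"delta_rot": [-0.0805,-0.0337,0],"grip": 255},
  ],
)

```text
time: 8.2
ee_pos: [0.4752, -0.1813, 0.0758]
tcp_rot: [179.4, 44.7, 111.8]
wrist_force: [-0.6, -0.3, 1.6]
opening: 0.0002
grasp_force: 0.0
```

```bash
cat > look.py <<'E'
from fr import *; from h import *
def look():
  t=bot.camera("top");s=bot.camera("scene");o=bot.get_obs();print(o["time"],o["ee_pos"],o["tcp_rot"],o["wrist_force"],o["q"])
  pl=np.array([.4366,-.3061,.0518]);G=np.c_[X,Y,Z]
  for n,p in(("s",s),("t",t)):
    c=cloud(p,np.ones((420,560),bool));q=(c-pl)@G
    k=(q[:,2]>.032)&(q[:,2]<.047)&(abs(q[:,1]-.083)<.03)&(q[:,0]<.05)&(q[:,0]>-.06);g=q[k]
    print(n,"grip",k.sum(),g.mean(0) if k.any() else 0,np.percentile(g[:,0],[3,97]) if k.any() else 0)
  return s,t,o
E
python3 - <<'E'
from look import *
s,t,o=look()
for q in([.4885,-.2148,.0418],):print((np.array(q)-o["ee_pos"])*100)
E
```

```text
8.3 [ 0.4758 -0.1821  0.077 ] [179.2273  44.7492 111.5864] [-0.1699  0.1147  0.089 ] [  0.4345 -21.5274 -40.7026  50.2483 -40.666   60.8336]
s grip 20 [-0.0209  0.0675  0.0354] [-0.037   0.0031]
t grip 137 [-0.015   0.0844  0.0386] [-0.0356  0.0037]
[ 1.2693 -3.2683 -3.5207]
```

>>> play_rows(
  targets=[
    {"linear": [0.5,-1.3,-1.4],"delta_rot": [0,0,0],"grip": 255},
    {"linear": [1.0,-2.6,-2.8],"delta_rot": [0,0,0],"grip": 255},
    {"linear": [1.27,-3.27,-3.52],"delta_rot": [0,0,0],"grip": 255},
    {"linear": [1.27,-3.27,-3.52],"delta_rot": [0,0,0],"grip": 255},
    {"linear": [1.45,-3.69,-3.31],"delta_rot": [0,0,0],"grip": 255},
    {"linear": [1.62,-4.11,-3.1],"delta_rot": [0,0,0],"grip": 255},
    {"linear": [1.8,-4.53,-2.89],"delta_rot": [0,0,0],"grip": 255},
    {"linear": [1.88,-4.73,-2.78],"delta_rot": [0,0,0],"grip": 255},
  ],
)

```text
time: 9.1
ee_pos: [0.4944, -0.2291, 0.0489]
tcp_rot: [179.2, 44.7, 111.6]
wrist_force: [-1.9, 5.9, 0.6]
opening: 0.0
grasp_force: 2.1
```

>>> play_rows(
  targets=[
    {"linear": [0.07,-0.17,0.085],"delta_rot": [0,0,0],"grip": 255},
    {"linear": [0.14,-0.33,0.17],"delta_rot": [0,0,0],"grip": 255},
    {"linear": [0.21,-0.5,0.25],"delta_rot": [0,0,0],"grip": 255},
  ],
)

```text
time: 9.4
ee_pos: [0.4962, -0.2336, 0.0508]
tcp_rot: [179.3, 44.7, 111.7]
wrist_force: [-2.6, 5.5, 1.7]
opening: 0.0
grasp_force: 2.6
```

Run:
```python
from look import *
s,t,o=look(); print(o["wrist_force"]@X)
```

```text
9.5 [ 0.4963 -0.2339  0.051 ] [179.2925  44.7295 111.678 ] [ 0.1372  2.6844 -0.0994] [ -6.6488 -18.1175 -41.8739  40.3544 -37.8491  52.3704]
s grip 0 0 0
t grip 164 [-0.0136  0.0848  0.0388] [-0.0416  0.0101]
-2.238463355501215
```

>>> play_rows(
  targets=[
    {"linear": [0.07,-0.17,0.085],"delta_rot": [0,0,0],"grip": 255},
    {"linear": [0.14,-0.33,0.17],"delta_rot": [0,0,0],"grip": 255},
    {"linear": [0.21,-0.5,0.25],"delta_rot": [0,0,0],"grip": 255},
    {"linear": [0.28,-0.67,0.34],"delta_rot": [0,0,0],"grip": 255},
  ],
)

```text
time: 9.9
ee_pos: [0.4989, -0.2407, 0.0542]
tcp_rot: [179.3, 44.7, 111.7]
wrist_force: [-0.2, 3.1, 1.0]
opening: -0.0002
grasp_force: 1.5
```

>>> play_rows(
  targets=[
    {"linear": [0.05,-0.125,0.063],"delta_rot": [0,0,0],"grip": 255},
    {"linear": [0.1,-0.25,0.127],"delta_rot": [0,0,0],"grip": 255},
    {"linear": [0.15,-0.375,0.19],"delta_rot": [0,0,0],"grip": 255},
  ],
)

```text
time: 10.2
ee_pos: [0.5001, -0.2437, 0.0553]
tcp_rot: [179.4, 44.6, 111.8]
wrist_force: [-8.8, 21.8, 5.5]
opening: 0.0
grasp_force: 9.5
```

>>> play_rows(
  targets=[
    {"linear": [0.05,-0.125,0.063],"delta_rot": [0,0,0],"grip": 255},
    {"linear": [0.05,-0.125,0.063],"delta_rot": [0,0,0],"grip": 255},
  ],
)

```text
time: 10.4
ee_pos: [0.5003, -0.244, 0.0555]
tcp_rot: [179.4, 44.5, 111.9]
wrist_force: [-12.5, 26.3, 6.5]
opening: 0.0001
grasp_force: 11.1
```

Run:
```python
from look import *
s,t,o=look(); print(o["wrist_force"]@X)
```

```text
10.5 [ 0.5003 -0.244   0.0555] [179.4473  44.5228 111.9385] [-11.858   25.707    7.3761] [ -8.0326 -17.7687 -41.119   39.9458 -37.055   50.707 ]
s grip 0 0 0
t grip 170 [-0.0037  0.0847  0.0386] [-0.0299  0.0211]
-22.523794110786497
```

Run:
```python
from look import *
o=bot.get_obs();R=Ro.from_euler("xyz",[180,0,188.3],degrees=True);a=delta(R);print(a,np.degrees(np.linalg.norm(a)))
for q in([.47,-.14,.16],[.43,-.02,.23],[.57,.24,.2],[.58,.24,.14]):print((np.array(q)-o["ee_pos"])*100)
```

```text
[0.4073 0.7286 1.2572] 86.46228086376757
[-3.0277 10.4037 10.4521]
[-7.0277 22.4037 17.4521]
[ 6.9723 48.4037 14.4521]
[ 7.9723 48.4037  8.4521]
```

>>> play_rows(
  targets=[
    {"linear": [-0.7,1.7,-0.8],"delta_rot": [0,0,0],"grip": 255},
    {"linear": [-1.5,4.5,3.0],"delta_rot": [0,0,0],"grip": 255},
    {"linear": [-2.5,8,7.5],"delta_rot": [0,0,0],"grip": 200},
    {"linear": [-3,11,12],"delta_rot": [0,0,0],"grip": 100},
    {"linear": [-4.5,15,16],"delta_rot": [0.03,0.05,0.09],"grip": 100},
    {"linear": [-6,19,17.5],"delta_rot": [0.08,0.14,0.24],"grip": 60},
    {"linear": [-6,23.5,17.5],"delta_rot": [0.14,0.25,0.43],"grip": 60},
    {"linear": [-4,28,17.5],"delta_rot": [0.2,0.36,0.62],"grip": 60},
    {"linear": [-2,32.5,17.5],"delta_rot": [0.27,0.48,0.82],"grip": 60},
    {"linear": [0,37,17.5],"delta_rot": [0.33,0.59,1.02],"grip": 60},
  ],
)

```text
time: 11.5
ee_pos: [0.4998, 0.1223, 0.2327]
tcp_rot: [-172.2, 19.0, 158.2]
wrist_force: [1.0, -0.8, -0.5]
opening: 0.0652
grasp_force: 0.0
```

Run:
```python
from look import *
s,t,o=look()
R=Ro.from_euler("xyz",[180,0,188.3],degrees=True);a=delta(R);print(a,np.degrees(np.linalg.norm(a)))
for q in([.57,.24,.2],[.58,.24,.13]):print((np.array(q)-o["ee_pos"])*100)
im=np.hstack([cv2.resize(p["color"][a:a+60,b:b+60,::-1],(400,400),interpolation=cv2.INTER_CUBIC) for p,a,b in((s,130,310),(t,190,360))]);cv2.imwrite("pics/shut.png",im)
```

```text
11.6 [0.5015 0.1234 0.2304] [-172.1119   18.8886  158.2746] [-1.6344 -1.0707 -1.4474] [ 24.1776  -8.547   -5.3303  85.6447 -19.0135  45.9473]
s grip 112 [-0.0018  0.0818  0.0382] [-0.0202  0.0198]
t grip 148 [0.0014 0.0846 0.0385] [-0.0197  0.0208]
[0.1761 0.3148 0.5411] 37.26164059854088
[ 6.8494 11.6628 -3.0446]
[  7.8494  11.6628 -10.0446]
```

View pics/shut.png

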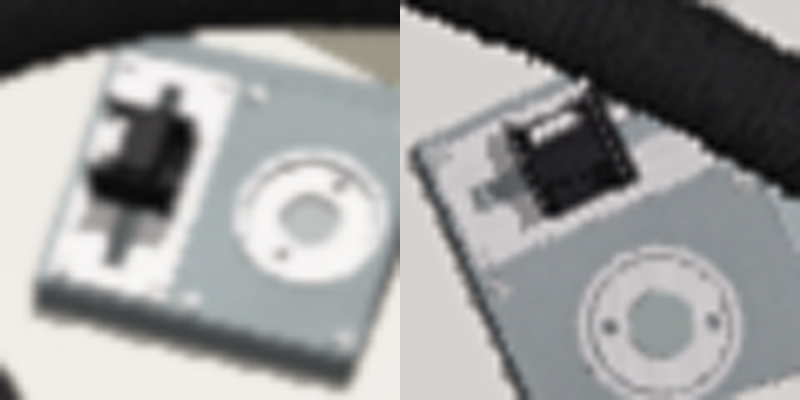

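The picture shows the grip moved up to beside the ring. The bright tab sticks out at about (383,208) px in the top view, and the push had stopped dead, so the gate is locked shut. Next is the spanner.

>>> play_rows(
  targets=[
    {"linear": [2,4,-0.5],"delta_rot": [0.04,0.07,0.12],"grip": 60},
    {"linear": [4.5,8,-2],"delta_rot": [0.1,0.18,0.32],"grip": 60},
    {"linear": [7,11.6,-4],"delta_rot": [0.1761,0.3148,0.5411],"grip": 60},
    {"linear": [7.85,11.66,-7.5],"delta_rot": [0.1761,0.3148,0.5411],"grip": 60},
    {"linear": [7.85,11.66,-10],"delta_rot": [0.1761,0.3148,0.5411],"grip": 60},
    {"linear": [7.85,11.66,-10],"delta_rot": [0.1761,0.3148,0.5411],"grip": 60},
    {"linear": [7.85,11.66,-10],"delta_rot": [0.1761,0.3148,0.5411],"grip": 60},
  ],
)

```text
time: 12.3
ee_pos: [0.5776, 0.2362, 0.1322]
tcp_rot: [-179.8, 0.2, -172.2]
wrist_force: [0.4, -0.1, 1.1]
opening: 0.0659
grasp_force: 0.0
```

Run:
```python
from look import *
o=bot.get_obs();R=Ro.from_euler("xyz",[180,0,188.3],degrees=True);a=delta(R);print(o["time"],o["ee_pos"],o["tcp_rot"],a,o["q"])
for q in([.58,.24,.036],):print((np.array(q)-o["ee_pos"])*100)
```

```text
12.3 [0.5776 0.2362 0.1322] [-179.8278    0.163  -172.1851] [0.0026 0.0032 0.0085] [22.3335 14.2086  9.5919 85.2687 -0.2076 14.5186]
[ 0.2419  0.3839 -9.6176]
```

>>> play_rows(
  targets=[
    {"linear": [0.24,0.38,-2.5],"delta_rot": [0.0026,0.0032,0.0085],"grip": 60},
    {"linear": [0.24,0.38,-5],"delta_rot": [0.0026,0.0032,0.0085],"grip": 60},
    {"linear": [0.24,0.38,-7.5],"delta_rot": [0.0026,0.0032,0.0085],"grip": 60},
    {"linear": [0.24,0.38,-9],"delta_rot": [0.0026,0.0032,0.0085],"grip": 60},
    {"linear": [0.24,0.38,-9.6],"delta_rot": [0.0026,0.0032,0.0085],"grip": 60},
    {"linear": [0.24,0.38,-9.6],"delta_rot": [0.0026,0.0032,0.0085],"grip": 100},
  ],
)

```text
time: 12.9
ee_pos: [0.58, 0.2408, 0.0366]
tcp_rot: [179.9, 0.0, -171.6]
wrist_force: [-0.2, -0.3, -0.3]
opening: 0.053
grasp_force: 0.0
```

Run:
```python
from look import *
o=bot.get_obs();print(o["ee_pos"],o["tcp_rot"],o["wrist_force"])
```

```text
[0.58   0.2408 0.0366] [ 179.927     0.0356 -171.5624] [-0.1998 -0.3102 -0.2647]
```

>>> play_rows(
  targets=[
    {"linear": [0,0,0],"delta_rot": [0,0,0],"grip": 160},
    {"linear": [0,0,0],"delta_rot": [0,0,0],"grip": 190},
    {"linear": [0,0,0],"delta_rot": [0,0,0],"grip": 255},
    {"linear": [0,0,0],"delta_rot": [0,0,0],"grip": 255},
    {"linear": [0,0,0],"delta_rot": [0,0,0],"grip": 255},
  ],
  force=60,
)

```text
time: 13.4
ee_pos: [0.5807, 0.241, 0.0372]
tcp_rot: [179.9, 0.1, -171.5]
wrist_force: [-0.7, -0.0, 6.3]
opening: 0.0189
grasp_force: 58.9
```

Run:
```python
from look import *
o=bot.get_obs();print(o["ee_pos"],o["tcp_rot"],o["wrist_force"],o["torque"])
```

```text
[0.5807 0.241  0.0372] [ 179.8909    0.0977 -171.546 ] [-0.6726 -0.0248  6.3153] [-0.05    0.1624 -0.0236]
```

>>> play_rows(
  targets=[
    {"linear": [0,0,1],"delta_rot": [0,0,0],"grip": 255},
    {"linear": [0,0,3],"delta_rot": [0,0,0],"grip": 255},
    {"linear": [0,0,6],"delta_rot": [0,0,0],"grip": 255},
    {"linear": [-2,-3,10],"delta_rot": [0,0,0],"grip": 255},
    {"linear": [-5,-6,14],"delta_rot": [0,0,0],"grip": 255},
    {"linear": [-8,-9,17],"delta_rot": [0,0,0],"grip": 255},
    {"linear": [-11,-12,19],"delta_rot": [0,0,0],"grip": 255},
    {"linear": [-11,-12,19],"delta_rot": [0,0,0],"grip": 255},
  ],
)

```text
time: 14.2
ee_pos: [0.4684, 0.1187, 0.2303]
tcp_rot: [179.9, 0.3, -171.6]
wrist_force: [1.4, 0.4, 0.1]
opening: 0.0192
grasp_force: 58.8
```

Run:
```python
from look import *
s=bot.camera("scene");t=bot.camera("top");o=bot.get_obs();print(o["time"],o["ee_pos"],o["tcp_rot"],o["opening"])
R=Ro.from_euler("xyz",o["tcp_rot"],degrees=True).as_matrix()
for n,p in(("s",s),("t",t)):
  q=(cloud(p,np.ones((420,560),bool))-o["ee_pos"])@R
  k=(abs(q[:,0])<.045)&(abs(q[:,1])<.02)&(q[:,2]>.004)&(q[:,2]<.03);g=q[k];print(n,k.sum(),g.min(0) if k.any() else 0,g.max(0) if k.any() else 0)
u,v=project(s,o["ee_pos"])[0].astype(int);print(u,v)
save(s,"hand.png",(u-30,v-25,u+30,v+25),10)
# ring: delta
R2=ori2(0,np.degrees(-.366));a=delta(R2);print("rot",a,np.degrees(np.linalg.norm(a)))
# hole direction recheck, yaw independent world dir on panel
d=onplane(t,[[391.05,238.5],[406.55,237.8]],[.4374,-.3075,.049],Z);e=(d[1]-d[0])@np.c_[X,Y,Z];print("ang",np.arctan2(e[1],e[0]),d.mean(0))
rf=np.array([.4374,-.3075,.049])
for dz in(.0172+.05,):print((rf+dz*Z),(rf+dz*Z-o["ee_pos"])*100)
```

```text
14.3 [0.4698 0.12   0.2279] [ 179.8992    0.1878 -171.6199] 0.01920286906740362
s 65 [-0.0227 -0.0095  0.0041] [0.0305 0.0075 0.0207]
t 0 0 0
251 180
rot [-0.1591 -0.4611 -1.6578] 99.01227029833274
ang -0.3724493765132161 [ 0.4381 -0.3063  0.0486]
[ 0.4264 -0.2813  0.1099] [ -4.3389 -40.1299 -11.801 ]
```

View pics/hand.png

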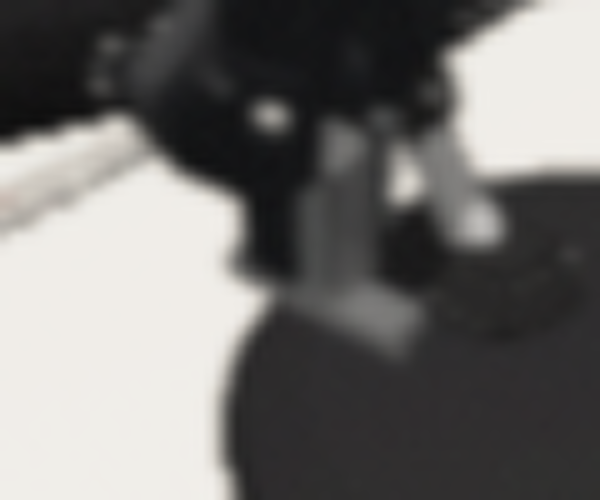

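>>> play_rows(
  targets=[
    {"linear": [-2,-3,1],"delta_rot": [-0.0159,-0.046,-0.166],"grip": 255},
    {"linear": [-4,-7,1],"delta_rot": [-0.0318,-0.092,-0.3316],"grip": 255},
    {"linear": [-5,-11,1],"delta_rot": [-0.0477,-0.138,-0.4973],"grip": 255},
    {"linear": [-6,-15,1],"delta_rot": [-0.0636,-0.184,-0.663],"grip": 255},
    {"linear": [-6,-19,1],"delta_rot": [-0.0796,-0.23,-0.829],"grip": 255},
    {"linear": [-6,-23,0],"delta_rot": [-0.0955,-0.2767,-0.995],"grip": 255},
    {"linear": [-6,-27,0],"delta_rot": [-0.111,-0.323,-1.16],"grip": 255},
    {"linear": [-6,-31,-1],"delta_rot": [-0.127,-0.369,-1.326],"grip": 255},
    {"linear": [-6,-34.5,-2],"delta_rot": [-0.143,-0.415,-1.492],"grip": 255},
    {"linear": [-6,-36.5,-2.8],"delta_rot": [-0.1591,-0.4611,-1.6578],"grip": 255},
  ],
)

```text
time: 15.3
ee_pos: [0.4101, -0.2462, 0.196]
tcp_rot: [174.2, 21.4, 103.4]
wrist_force: [-0.3, -0.7, -0.8]
opening: 0.0194
grasp_force: 58.7
```

```bash
cat > ring.py <<'E'
from fr import *
import sys
o=bot.get_obs();R2=ori2(0,np.degrees(float(sys.argv[1])));print(o["time"],o["ee_pos"],o["tcp_rot"],"F",o["wrist_force"]@np.c_[X,Y,Z],"T",o["torque"]@np.c_[X,Y,Z],"rot",delta(R2),"q",o["q"])
T=np.array([.4344,-.3018,.0652])
print("rel T in panel (mm)",(o["ee_pos"]-T)@np.c_[X,Y,Z]*1000)
for d in(.045,.012,0):print(d,(T+d*Z-o["ee_pos"])*100)
E
python3 ring.py -.37
```

```text
15.3 [ 0.4101 -0.2462  0.196 ] [174.1543  21.4221 103.3715] F [ 0.0939 -0.526  -0.977 ] T [-0.0193  0.4579  0.0122] rot [-0.0242 -0.0634 -0.2168] q [-23.0327 -24.2441 -22.2402  74.1884 -13.4141  50.3773]
rel T in panel (mm) [  0.239   -0.9946 144.1628]
0.045 [ 1.7006 -3.8078 -8.9973]
0.012 [  2.2388  -5.0944 -11.9881]
0 [  2.4346  -5.5623 -13.0757]
```

>>> play_rows(
  targets=[
    {"linear": [0.6,-1.3,-3],"delta_rot": [-0.012,-0.032,-0.109],"grip": 255},
    {"linear": [1.2,-2.6,-6],"delta_rot": [-0.0242,-0.0634,-0.2168],"grip": 255},
    {"linear": [1.7,-3.8,-9],"delta_rot": [-0.0242,-0.0634,-0.2168],"grip": 255},
    {"linear": [2.1,-4.7,-11],"delta_rot": [-0.0242,-0.0634,-0.2168],"grip": 255},
    {"linear": [2.24,-5.09,-11.99],"delta_rot": [-0.0242,-0.0634,-0.2168],"grip": 255},
    {"linear": [2.24,-5.09,-11.99],"delta_rot": [-0.0242,-0.0634,-0.2168],"grip": 255},
    {"linear": [2.24,-5.09,-11.99],"delta_rot": [-0.0242,-0.0634,-0.2168],"grip": 255},
  ],
)

```text
time: 16.0
ee_pos: [0.4328, -0.295, 0.0783]
tcp_rot: [170.4, 23.2, 90.0]
wrist_force: [-1.3, -0.2, -1.1]
opening: 0.0192
grasp_force: 58.8
```

```bash
python3 ring.py -.37
python3 - <<'E'
from look import *
s=bot.camera("scene");t=bot.camera("top");o=bot.get_obs()
im=np.hstack([cv2.resize(p["color"][a:a+50,b:b+50,::-1],(400,400),interpolation=cv2.INTER_CUBIC) for p,a,b in((s,140,325),(t,210,370))]);cv2.imwrite("pics/ring.png",im)
E
```

```text
16.0 [ 0.4328 -0.295   0.0783] [170.4444  23.2404  89.965 ] F [-0.7241 -1.287  -0.8608] T [0.0014 0.4472 0.0412] rot [ 0.0006 -0.0003 -0.0075] q [-25.5234 -18.5109 -31.9728  57.2393 -16.2486  59.7614]
rel T in panel (mm) [-0.6972  1.1483 14.7416]
0.045 [-0.575   1.0771  2.7718]
0.012 [-0.0368 -0.2095 -0.219 ]
0 [ 0.1589 -0.6774 -1.3066]
```

View pics/ring.png

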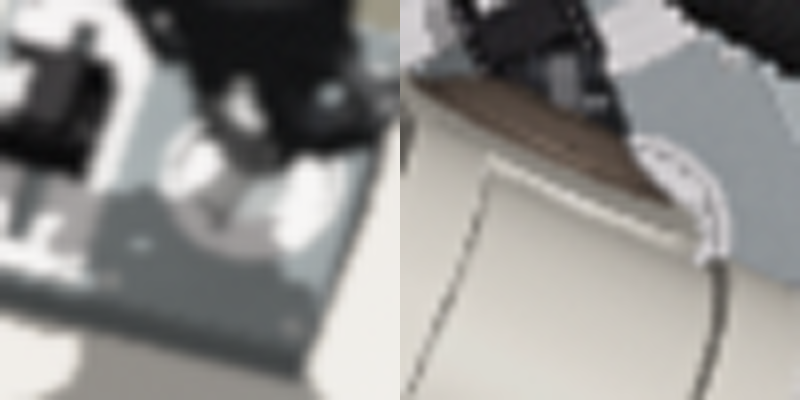

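The crop shows the spanner just above the ring, with the bar centred near (353,164) px in the scene view. I go down gently.

>>> play_rows(
  targets=[
    {"linear": [0.04,-0.3,-0.4],"delta_rot": [0.0006,-0.0003,-0.0075],"grip": 255},
    {"linear": [0.09,-0.43,-0.7],"delta_rot": [0.0006,-0.0003,-0.0075],"grip": 255},
    {"linear": [0.12,-0.54,-1.0],"delta_rot": [0.0006,-0.0003,-0.0075],"grip": 255},
    {"linear": [0.14,-0.58,-1.09],"delta_rot": [0.0006,-0.0003,-0.0075],"grip": 255},
  ],
)

```text
time: 16.5
ee_pos: [0.4336, -0.301, 0.0664]
tcp_rot: [170.5, 23.2, 89.5]
wrist_force: [0.2, 0.0, -0.8]
opening: 0.0192
grasp_force: 59.0
```

```bash
python3 ring.py -.37
```

```text
16.5 [ 0.4336 -0.301   0.0664] [170.4621  23.1985  89.5228] F [-0.2728  0.2271 -0.7654] T [ 0.001   0.5067 -0.0518] rot [-0.0001 -0.0005  0.0004] q [-26.124  -17.5695 -32.5902  55.6746 -16.1696  59.6232]
rel T in panel (mm) [-0.441  -0.4746  1.5203]
0.045 [-0.6499  1.6766  3.9592]
0.012 [-0.1117  0.39    0.9684]
0 [ 0.084  -0.0778 -0.1192]
```

>>> play_rows(
  targets=[
    {"linear": [0.05,-0.08,-0.1],"delta_rot": [0,0,0],"grip": 255},
    {"linear": [0.07,-0.12,-0.22],"delta_rot": [0,0,0],"grip": 255},
    {"linear": [0.09,-0.16,-0.33],"delta_rot": [0,0,0],"grip": 255},
  ],
)

```text
time: 16.8
ee_pos: [0.4346, -0.3024, 0.0649]
tcp_rot: [170.4, 23.2, 89.5]
wrist_force: [-14.5, 20.0, 24.7]
opening: 0.0195
grasp_force: 63.5
```

```bash
python3 ring.py -.37
```

```text
16.8 [ 0.4346 -0.3024  0.0649] [170.419   23.2177  89.5339] F [-11.3911  -5.6487  32.5505] T [-1.6385  2.5495  0.0089] rot [ 0.0002  0.0002 -0.0001] q [-26.2264 -17.3517 -32.608   55.3593 -16.1265  59.495 ]
rel T in panel (mm) [ 0.4159 -0.0129 -0.5143]
0.045 [-0.7557  1.8098  4.1074]
0.012 [-0.2175  0.5232  1.1166]
0 [-0.0217  0.0553  0.029 ]
```

The bar is seated at the expected face height, so the pins are in. I ease off the pressure and turn anticlockwise.

>>> play_rows(
  targets=[
    {"linear": [-0.04,0.1,0.17],"delta_rot": [0,0,0],"grip": 255},
    {"linear": [-0.04,0.1,0.17],"delta_rot": [-0.0163,0.039,0.0906],"grip": 255},
    {"linear": [-0.02,0.11,0.17],"delta_rot": [-0.0326,0.078,0.1813],"grip": 255},
    {"linear": [0.0,0.12,0.17],"delta_rot": [-0.0489,0.117,0.272],"grip": 255},
    {"linear": [0.0,0.12,0.17],"delta_rot": [-0.0489,0.117,0.272],"grip": 255},
  ],
)

```text
time: 17.3
ee_pos: [0.4343, -0.3014, 0.065]
tcp_rot: [178.2, 24.9, 108.4]
wrist_force: [-1.0, 1.2, -1.2]
opening: 0.0193
grasp_force: 59.1
```

```bash
python3 ring.py -.07
```

```text
17.3 [ 0.4343 -0.3014  0.065 ] [178.2165  24.9226 108.37  ] F [-1.9014 -0.4813 -0.4307] T [-0.2261  0.697  -0.0122] rot [ 0.0002 -0.0013 -0.001 ] q [-26.1123 -17.3897 -32.6047  55.4908 -16.1825  42.355 ]
rel T in panel (mm) [-0.4524  0.1226  0.0442]
0.045 [-0.7287  1.7102  4.0935]
0.012 [-0.1905  0.4236  1.1027]
0 [ 0.0052 -0.0443  0.0151]
```

>>> play_rows(
  targets=[
    {"linear": [0.01,0.01,0],"delta_rot": [-0.0163,0.039,0.0906],"grip": 255},
    {"linear": [0.03,0.02,0],"delta_rot": [-0.0326,0.078,0.1813],"grip": 255},
    {"linear": [0.05,0.03,0],"delta_rot": [-0.0489,0.117,0.272],"grip": 255},
    {"linear": [0.06,0.04,0],"delta_rot": [-0.0652,0.156,0.3625],"grip": 255},
    {"linear": [0.08,0.05,0],"delta_rot": [-0.0815,0.195,0.453],"grip": 255},
    {"linear": [0.09,0.05,0],"delta_rot": [-0.0946,0.226,0.5257],"grip": 255},
  ],
)

```text
time: 17.9
ee_pos: [0.4349, -0.301, 0.065]
tcp_rot: [-167.1, 21.6, 144.4]
wrist_force: [-4.8, 1.2, 0.7]
opening: 0.0194
grasp_force: 59.1
```

```bash
python3 ring.py .51
```

```text
17.9 [ 0.4349 -0.301   0.065 ] [-167.1011   21.5912  144.3987] F [-2.3919 -3.9446  1.8726] T [-0.9747  0.7276 -0.0991] rot [ 0.0004 -0.0015  0.0002] q [-26.0186 -17.3036 -32.5463  55.5067 -16.25     9.2784]
rel T in panel (mm) [-0.562   0.7549  0.0124]
0.045 [-0.7837  1.6779  4.101 ]
0.012 [-0.2455  0.3913  1.1102]
0 [-0.0498 -0.0766  0.0226]
```

>>> play_rows(
  targets=[
    {"linear": [0.01,0.01,0],"delta_rot": [-0.0114,0.0273,0.0634],"grip": 255},
    {"linear": [0.01,0.01,0],"delta_rot": [-0.0196,0.0468,0.1088],"grip": 255},
    {"linear": [0.01,0.01,0],"delta_rot": [-0.0245,0.0585,0.136],"grip": 255},
  ],
)

```text
time: 18.2
ee_pos: [0.435, -0.3009, 0.0649]
tcp_rot: [-164.0, 19.5, 153.2]
wrist_force: [-3.8, 0.2, 0.0]
opening: 0.019
grasp_force: 59.1
```

```bash
python3 ring.py .66
```

```text
18.2 [ 0.435  -0.3009  0.0649] [-164.0243   19.4712  153.1714] F [-1.4442 -3.4418  0.7076] T [-0.9103  0.8004 -0.0741] rot [ 0.     -0.0007  0.0019] q [-26.0019 -17.2968 -32.544   55.507  -16.2498   0.8118]
rel T in panel (mm) [-0.6481  0.89    0.0122]
0.045 [-0.7932  1.6655  4.1047]
0.012 [-0.255   0.3788  1.1139]
0 [-0.0592 -0.089   0.0263]
```

>>> play_rows(
  targets=[
    {"linear": [0,0,0],"delta_rot": [-0.0065,0.0156,0.0363],"grip": 255},
    {"linear": [0,0,0],"delta_rot": [-0.013,0.0312,0.0725],"grip": 255},
  ],
)

```text
time: 18.4
ee_pos: [0.4351, -0.3009, 0.065]
tcp_rot: [-162.6, 18.2, 157.7]
wrist_force: [-4.9, 1.9, -0.7]
opening: 0.0193
grasp_force: 63.7
```

```bash
python3 ring.py .74
```

```text
18.4 [ 0.4351 -0.3009  0.065 ] [-162.5848   18.1965  157.6906] F [-3.6221 -3.7682  0.8899] T [-0.7373  0.9882 -1.8241] rot [-0.0005  0.0004  0.0037] q [-26.009  -17.3001 -32.5414  55.5026 -16.2271  -3.6603]
rel T in panel (mm) [-0.6176  0.9614  0.0424]
0.045 [-0.8003  1.6641  4.1006]
0.012 [-0.2621  0.3775  1.1098]
0 [-0.0664 -0.0904  0.0223]
```

>>> play_rows(
  targets=[
    {"linear": [0,0,0],"delta_rot": [-0.004,0.0097,0.0227],"grip": 255},
    {"linear": [0,0,0],"delta_rot": [0.006,-0.0156,-0.036],"grip": 255},
    {"linear": [0,0,0],"delta_rot": [0.0155,-0.037,-0.086],"grip": 255},
    {"linear": [-0.08,0.2,0.45],"delta_rot": [0.0155,-0.037,-0.086],"grip": 255},
    {"linear": [-0.16,0.39,0.91],"delta_rot": [0.0155,-0.037,-0.086],"grip": 255},
    {"linear": [-0.33,0.78,1.8],"delta_rot": [0.0155,-0.037,-0.086],"grip": 255},
    {"linear": [-0.65,1.56,3.6],"delta_rot": [0.0155,-0.037,-0.086],"grip": 255},
    {"linear": [-1.3,3.1,7.2],"delta_rot": [0.0155,-0.037,-0.086],"grip": 255},
    {"linear": [-2,4.7,10.5],"delta_rot": [0.0155,-0.037,-0.086],"grip": 255},
  ],
)

```text
time: 19.3
ee_pos: [0.4152, -0.2532, 0.1722]
tcp_rot: [-164.3, 19.8, 152.4]
wrist_force: [1.9, -0.1, -0.9]
opening: 0.0192
grasp_force: 59.5
```

Run:
```python
from fr import *
o=bot.get_obs();R=Ro.from_euler("xyz",[179.9,.1,-171.55],degrees=True);a=delta(R);print(o["time"],o["ee_pos"],o["tcp_rot"],o["q"],o["opening"],a,np.degrees(np.linalg.norm(a)))
for q in([.47,.12,.23],[.5807,.241,.0372]):print((np.array(q)-o["ee_pos"])*100)
```

```text
19.3 [ 0.4152 -0.2532  0.1722] [-164.3292   19.7687  152.4219] [-21.0671 -23.7159 -25.1493  70.6514 -17.7759   6.4342] 0.019239542686687674 [0.3315 0.2966 0.6663] 45.905358849287545
[ 5.4809 37.3176  5.7804]
[ 16.5509  49.4176 -13.4996]
```

>>> play_rows(
  targets=[
    {"linear": [-1,3,3.5],"delta_rot": [0,0,0],"grip": 255},
    {"linear": [-1,7,6],"delta_rot": [0.033,0.03,0.067],"grip": 255},
    {"linear": [-1,11,6],"delta_rot": [0.066,0.06,0.133],"grip": 255},
    {"linear": [-1,15,6],"delta_rot": [0.1,0.09,0.2],"grip": 255},
    {"linear": [-1,19,6],"delta_rot": [0.14,0.125,0.28],"grip": 255},
    {"linear": [0,23,6],"delta_rot": [0.18,0.16,0.36],"grip": 255},
    {"linear": [1,27,6],"delta_rot": [0.22,0.2,0.45],"grip": 255},
    {"linear": [2.5,31,6],"delta_rot": [0.26,0.235,0.53],"grip": 255},
    {"linear": [4,34.5,6],"delta_rot": [0.3,0.27,0.6],"grip": 255},
    {"linear": [5.5,37.3,5.8],"delta_rot": [0.3315,0.2966,0.6663],"grip": 255},
  ],
)

```text
time: 20.3
ee_pos: [0.4712, 0.1214, 0.2295]
tcp_rot: [179.8, 0.1, -171.3]
wrist_force: [1.3, 0.2, -0.3]
opening: 0.0193
grasp_force: 59.6
```

>>> play_rows(
  targets=[
    {"linear": [3,3.5,-1],"delta_rot": [0,0,0],"grip": 255},
    {"linear": [6,7,-3],"delta_rot": [0,0,0],"grip": 255},
    {"linear": [9,10,-6],"delta_rot": [0,0,0],"grip": 255},
    {"linear": [11,12,-9],"delta_rot": [0,0,0],"grip": 255},
    {"linear": [11,12,-12],"delta_rot": [0,0,0],"grip": 255},
    {"linear": [11,12,-13],"delta_rot": [0,0,0],"grip": 255},
    {"linear": [11,12,-13],"delta_rot": [0,0,0],"grip": 255},
  ],
)

```text
time: 21.0
ee_pos: [0.5798, 0.2389, 0.0976]
tcp_rot: [179.9, -0.1, -171.5]
wrist_force: [-0.4, 0.2, -1.8]
opening: 0.0194
grasp_force: 59.5
```

Run:
```python
from look import *
s=bot.camera("scene");t=bot.camera("top");o=bot.get_obs();R=Ro.from_euler("xyz",[179.9,.1,-171.55],degrees=True);print(o["time"],o["ee_pos"],o["tcp_rot"],o["wrist_force"],delta(R))
print((np.array([.5807,.241,.0372])-o["ee_pos"])*100)
M=Ro.from_euler("xyz",o["tcp_rot"],degrees=True).as_matrix()
q=(cloud(s,np.ones((420,560),bool))-o["ee_pos"])@M
k=(abs(q[:,0])<.045)&(abs(q[:,1])<.02)&(q[:,2]>.004)&(q[:,2]<.03);g=q[k];print(k.sum(),g.min(0),g.max(0))
for w in ([391,238.5],[406.5,237.8]):pass
im=np.hstack([cv2.resize(p["color"][a:a+60,b:b+60,::-1],(400,400),interpolation=cv2.INTER_CUBIC) for p,a,b in((s,195,170),(t,200,365))]);cv2.imwrite("pics/rest.png",im)
```

```text
21.1 [0.581  0.2391 0.1006] [ 179.8725    0.2129 -171.5714] [ 0.7133 -0.8639  0.1167] [-0.0008  0.0019  0.0004]
[-0.0337  0.1873 -6.3383]
51 [ 0.0076 -0.0085  0.0058] [0.0314 0.0082 0.0261]
```

View pics/rest.png

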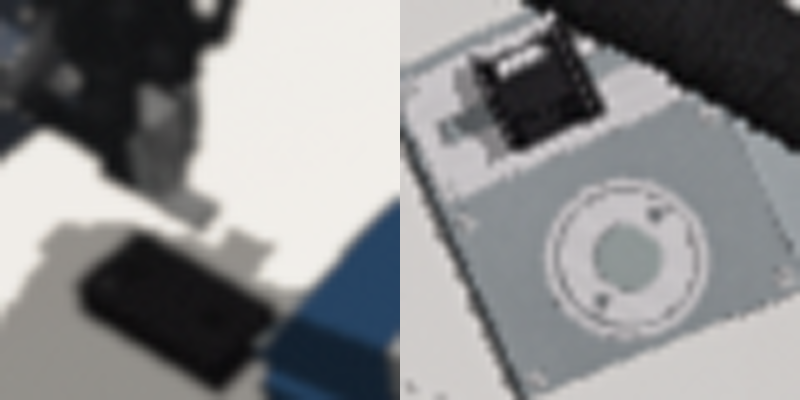

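The spanner is upright over its rest. In the top view the ring holes have turned to about (395,244.5) and (403,232) px, and the gate tab is out. Next I lower the spanner.

>>> play_rows(
  targets=[
    {"linear": [-0.03,0.19,-2],"delta_rot": [-0.0008,0.0019,0],"grip": 255},
    {"linear": [-0.03,0.19,-3.8],"delta_rot": [-0.0008,0.0019,0],"grip": 255},
    {"linear": [-0.03,0.19,-4.8],"delta_rot": [-0.0008,0.0019,0],"grip": 255},
    {"linear": [-0.03,0.19,-5.4],"delta_rot": [-0.0008,0.0019,0],"grip": 255},
    {"linear": [-0.03,0.19,-5.8],"delta_rot": [-0.0008,0.0019,0],"grip": 255},
    {"linear": [-0.03,0.19,-6.1],"delta_rot": [-0.0008,0.0019,0],"grip": 255},
    {"linear": [-0.03,0.19,-6.3],"delta_rot": [-0.0008,0.0019,0],"grip": 255},
    {"linear": [-0.03,0.19,-6.3],"delta_rot": [-0.0008,0.0019,0],"grip": 255},
  ],
)

```text
time: 21.9
ee_pos: [0.5808, 0.2412, 0.0372]
tcp_rot: [179.9, 0.1, -171.6]
wrist_force: [-3.7, -1.7, 6.8]
opening: 0.0194
grasp_force: 60.5
```

>>> play_rows(
  targets=[
    {"linear": [0,0,0],"delta_rot": [0,0,0],"grip": 150},
    {"linear": [0,0,0],"delta_rot": [0,0,0],"grip": 100},
    {"linear": [0,0,0],"delta_rot": [0,0,0],"grip": 60},
    {"linear": [0,0,0],"delta_rot": [0,0,0],"grip": 60},
    {"linear": [0,0,2],"delta_rot": [0,0,0],"grip": 60},
    {"linear": [0,0,5],"delta_rot": [0,0,0],"grip": 60},
    {"linear": [0,0,9],"delta_rot": [0,0,0],"grip": 60},
    {"linear": [-4,-4,13],"delta_rot": [0,0,0],"grip": 60},
    {"linear": [-9,-9,17],"delta_rot": [0,0,0],"grip": 60},
    {"linear": [-14,-14,19],"delta_rot": [0,0,0],"grip": 60},
  ],
)

```text
time: 22.9
ee_pos: [0.4876, 0.1484, 0.1996]
tcp_rot: [179.9, 0.0, -171.5]
wrist_force: [0.6, -0.3, 1.2]
opening: 0.0657
grasp_force: 0.0
```

>>> play_rows(
  targets=[
    {"linear": [-4,-6,2],"delta_rot": [0,0,0],"grip": 60},
    {"linear": [-6,-9,3],"delta_rot": [0,0,0],"grip": 60},
    {"linear": [-6,-9,3],"delta_rot": [0,0,0],"grip": 60},
  ],
)

```text
time: 23.2
ee_pos: [0.4265, 0.0566, 0.2305]
tcp_rot: [180.0, 0.1, -171.7]
wrist_force: [0.8, 0.2, 0.8]
opening: 0.0649
grasp_force: 0.0
```

Run:
```python
from look import *
s,t,o=look()
for n,p in(("s",s),("t",t)):
    c=cloud(p,np.ones((420,560),bool));k=(abs(c[:,0]-.58)<.03)&(abs(c[:,1]-.24)<.03)&(c[:,2]>.067)&(c[:,2]<.08);print(n,"post top",k.sum(),c[k].mean(0))
    k=(abs(c[:,0]-.58)<.05)&(abs(c[:,1]-.24)<.05)&(abs(c[:,2]-.028)<.003);print(n,"bar",k.sum(),c[k].mean(0) if k.any() else 0)
im=np.hstack([cv2.resize(p["color"][a:a+50,b:b+50,::-1],(400,400),interpolation=cv2.INTER_CUBIC) for p,a,b in((s,215,172),(t,168,192))]);cv2.imwrite("pics/end.png",im)
```

```text
23.3 [0.4281 0.058  0.2294] [ 179.9322    0.1149 -171.6916] [0.8131 0.9156 1.9645] [  7.6651 -11.2126  -5.6104  95.488    0.0691  -0.6433]
s grip 112 [-0.0004  0.0819  0.0378] [-0.02    0.0201]
t grip 150 [0.0007 0.085  0.0384] [-0.02    0.0203]
s post top 47 [0.5778 0.24   0.0712]
s bar 30 [0.5683 0.2402 0.0279]
t post top 45 [0.5811 0.2414 0.0721]
t bar 33 [0.5708 0.2405 0.0281]
```

View pics/end.png

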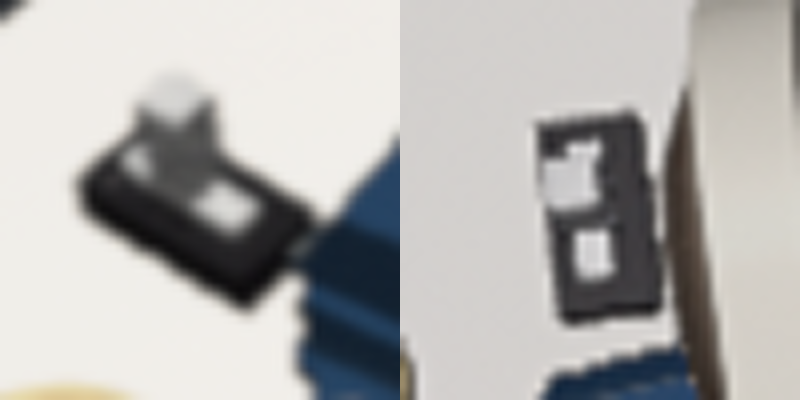

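The spanner stands upright with its bar flat on the rest and its post top near (194,228) px in the scene view, as at the start. I'm handing in the job.

```bash
python3 -c "
from workcell import bot
print(bot.job_done())"
```

```text
the job is handed in; nothing more can be done
None
```

The job is handed in at about 23 s, with no verdict returned: the gate stopped dead about 29 mm up with its tab out, the ring was turned to its anticlockwise stop, and the spanner stands upright in its rest.

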